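# Start the lens-cement curing lamp at its switches

### The arm

A 7-joint arm with a two-finger parallel gripper is mounted at the origin on the work surface. World frame = base frame: x ahead of the robot, y to its left, z up, the work surface at z = 0. Lengths are in m, angles in rad, forces in N, time in s.
With the tool pointing down it reaches from about 0.425 to 0.95 m from the base axis. Payload 16.7 kg.
Tool frame: the origin (TCP) lies on the centre line of the jaws, within the pads' length; the fingertips stand 25 mm ahead of it and the grasp point (between the pads) lies 6 mm ahead of it (finger_overhang is the distance from the TCP to the fingertips, in m); z points along the fingers, y is the line along which they close (so a half turn about z gives the same grasp; the last joint's range is limited). The gripper opens to 94 mm and grips with 3 to 60 N. Pads are 16 mm wide; open, the fingers measure 119 mm over their backs; the gripper's body (75 mm by 177 mm) begins 78 mm behind the grasp point.
Start: joints at [1.107, 0.426, 0.074, 1.606, -0.034, 1.111, -0.067], TCP at [0.208, -0.642, 0.23] pointing down, gripper open.
Joint ranges: [-2.85, 2.85], [-0.5, 2.14], [-1.23, 1.37], [0.21, 2.46], [-1.02, 4.16], [0.16, 2.05], [-2.73, 2.73]. Speed limits (rad/s): [1.89, 1.89, 2.39, 2.39, 3.01, 3.01, 3.01].

### API

Orientations are given as a rotation vector (axis times angle).
In Python, from plant import * gives the robot as it stands.
- The arm moves only by the tool move_arm, never from a script. Its argument "motion" is a list of rows, each a list of 6 numbers: the shift along the world's x, y, z in cm, then the turn, a rotation vector about the world's x, y, z in degrees. In form: [[dx, dy, dz, wx, wy, wz], ...]. A call has 1 to 12 rows; each row is the pose to reach, as a shift and turn from the pose commanded when the call began; what a row does not reach only later rows make up. A row lasts 1/10 s, in which the tool goes at most 50 mm and 8.59 degrees, less where a joint would pass 70% of its speed; a pose out of reach is approached as far as the arm can. A call with a gripper value outside its range is refused whole. "hand" is the finger opening in cm, from 0 to 9.4, set as the call begins (left out, the last holds). The fingers move at their own pace and stop on an object; "squeeze" is the grip in N (left out, the last holds). Time passes only in rows, so rows that repeat a pose let the fingers close. It gives the time, the measured TCP pose, the force, the opening and the grip force at its end, in the units of the state.
- get_obs(): the state, without advancing time (a new reading comes with each control period).
- get_image(name): name is "side" or "top"; returns a dict with "image" (384x512x3 uint8, red, green, blue), "depth" (384x512 float32, m along the optical axis (not along the pixel's ray), 0 where there is no reading), "mtx" (3x3 intrinsics, pixels), "distortion" ([k1, k2, p1, p2, k3] as OpenCV has them; the pictures are not rectified), "rvec" (rotation vector, rad) and "tvec" (3), from world to camera coordinates, as OpenCV has them. Camera axes: x right, y down, z forward; pixel columns grow to the right and rows downward; lengths in m; the calibration is good to about 2 mm. A picture is of the moment at which its call begins.
- job_done(): hands the job in; it is judged then, once.
The state is a dict: "time_s": time; "qpos": joint angles; "dq": joint speeds; "tau": joint torques, N m; "eef_pos": TCP position; "eef_rot": TCP orientation; "ft_force": force on the tool from outside, world axes, zero at the start; "ft_torque": the same for the moment, N m; "finger_gap": opening from 0.0 (shut) to 1.0 (fully open); "grip_force": force on a finger pad.
Only numpy, scipy, OpenCV 4.12 (cv2) and the standard library are available. Lean on these libraries where they do the work, as an engineer would, in place of code of your own. Each camera call takes 0.05 s, during which the arm holds its last target. There are 200 camera calls.

### The job

Start the curing lamp for the cemented prisms with your fingertips: press down the raised end of the wide paddle switch until it is fully over (the extractor), then the raised end of the narrow paddle switch likewise (the lamp supply), and only then push the round button fully in, keep it in for a moment and let it spring back (start). Leave both paddles switched over, do not press the square button, and do not pick up, push or knock over any of the loose things standing about.

Things in the scene. Friction and masses are not known exactly. Their poses are not given: they have to be found in the camera images.
- wide_switch: fixed grey block 88 mm long (its x) and 70 mm wide (its y), 30 mm high, carrying the wide paddle; origin at the centre of its underside, on the tray (tray top 12 mm above the table). Its x axis points away from the robot, turned up to 0.45 rad either way; it may stand left, middle or right
- wide_paddle (a joint): the wide ivory-coloured rocking paddle, 66 by 56 by 10 mm, pivot 44 mm above the switch's underside. Angle in rad: about -0.2 = off, far end (away from the robot) raised; +0.2 = fully on, far end down on its stop, still 12 mm above the block. Stays where left; pushing the raised end down takes 1 to 3 N
- wide_paddle_far (a point): point on top of the wide paddle's far end, on its centreline, 22 mm from the pivot: a good place to press. It sinks about 9 mm from off to fully on; the z axis is the paddle's face normal
- narrow_switch: fixed grey block 88 mm long (its x) and 38 mm wide (its y), 30 mm high, carrying the narrow paddle; origin at the centre of its underside, on the tray (tray top 12 mm above the table). Its x axis points away from the robot, turned up to 0.45 rad either way; it may stand left, middle or right
- narrow_paddle (a joint): the narrow ivory-coloured rocking paddle, 66 by 24 by 10 mm, pivot 44 mm above the switch's underside. Angle in rad: about -0.2 = off, far end (away from the robot) raised; +0.2 = fully on, far end down on its stop, still 12 mm above the block. Stays where left; pushing the raised end down takes 1 to 3 N
- narrow_paddle_far (a point): the same point on top of the narrow paddle's far end, 22 mm from the pivot; it sinks about 9 mm from off to fully on
- button_box: fixed grey box 124 mm long (its x), 60 mm wide, 30 mm high with two ivory-coloured spring buttons: a round one on its far half, a square one on its near half, 60 mm apart; origin at the centre of its underside, on the tray; its x axis points away from the robot, turned up to 0.45 rad either way; it may stand left, middle or right
- round_button (a joint): travel of the round button (29 mm across, standing 14 mm above the box) in m: 0 = out, 0.007 = fully in against its stop; a spring returns it, about 1.6 N to start and 4.4 N fully in
- round_top (a point): centre of the top of the round button
- square_key (a joint): travel of the square button (27 mm square, standing 14 mm above the box) in m: 0 = out, 0.007 = fully in; same spring. Not to be pressed
- square_top (a point): centre of the top of the square button
- prism_a: loose smoky glass prism, three-sided, standing upright, 34 mm high and 33 mm a side; origin at the centre of its underside
- prism_b: a second loose prism like the first
- hood_hinge: loose brass hinge, L-shaped, 44 by 29 mm, 30 mm high; origin under its flat leaf
- resin_knob: loose turned ivory-coloured resin knob, 30 mm across, 36 mm high; origin at the centre of its underside
- card_carrier: loose cherrywood card carrier with a stereo card, 180 by 75 mm, 24 mm high; origin at the centre of its underside
- cement_jar: loose jar of lens cement, 42 mm across, 55 mm high; origin at the centre of its underside
- loose_driver: loose small screwdriver, 130 mm long, lying on the tray; origin under its middle

How it is judged:
On the way, in this order (a step that is already met when the one before it is completed fails the run):
1. the wide paddle is fully over, the narrow one not yet (value of joint wide_paddle above 0.15 rad and value of joint narrow_paddle below 0 rad), for 0.1 s.
2. then the narrow paddle is fully over too, the round button still out (value of joint each of wide_paddle, narrow_paddle above 0.15 rad and value of joint round_button below 0.002 m), for 0.1 s.
3. then the round button is pushed fully in (over 5.5 of its 7 mm), both paddles over (value of joint round_button above 0.0055 m and value of joint each of wide_paddle, narrow_paddle above 0.15 rad), for 0.1 s.
At the end, for the whole second after the job is handed in: Both paddles fully over (above +0.15 rad), both buttons sprung out (under 1.5 mm), every loose thing within 15 mm of where it stood and not tipped (value of joint each of wide_paddle, narrow_paddle above 0.15 rad and value of joint each of round_button, square_key below 0.0015 m and distance of each of prism_a, prism_b, hood_hinge, resin_knob, card_carrier, cement_jar, loose_driver from where it was at the start of the episode below 0.015 m and angle between each of prism_a, prism_b, hood_hinge, resin_knob, card_carrier, cement_jar's own z axis and vertical below 0.4 rad); the robot touches nothing.
It fails at once if the narrow paddle is rocked over before the wide one (value of joint narrow_paddle above 0 rad and value of joint wide_paddle below 0.1 rad).
It fails at once if the round button is pushed before both paddles are over (value of joint round_button above 0.003 m and value of joint any of wide_paddle, narrow_paddle below 0.1 rad).
It fails at once if the square button is pressed (value of joint square_key above 0.003 m).
It fails at once if a loose thing is picked up, shifted over 15 mm or tipped (distance of any of prism_a, prism_b, hood_hinge, resin_knob, card_carrier, cement_jar, loose_driver from where it was at the start of the episode above 0.015 m or angle between any of prism_a, prism_b, hood_hinge, resin_knob, card_carrier, cement_jar's own z axis and vertical above 0.4 rad).
It also fails if it takes over 45 s, if anything falls off the work surface, if the arm or the gripper's body presses on something with over 40 N, if the wrist force passes 120 N, or if a joint passes its speed limit or range.

## Working session

There is one attempt and no reset: what is moved stays moved. The work goes in short steps, Python scripts to look and compute and a tool call to move; the robot and the scene stay as the last step left them, time stands still between calls to the robot, and variables do not carry over. Pictures are saved under pics/ and viewed, at most 10 in all, crops included, and the job is handed in when it is done.

Besides the shell and the picture viewer there is one more tool, called after "Request:" as a command line: name --pt "numbers of a row" for each row, then --argument value for the rest. move_arm: Moves the arm, as the interface text tells. Its arguments: {"type":"object","properties":{"motion":{"type":"array","items":{"type":"array","items":{"type":"number"}}},"hand":{"type":"number"},"squeeze":{"type":"number"}},"required":["motion"]}

```bash
mkdir -p pics
cat > h.py <<'E'
from plant import *
import numpy as np, cv2, pickle
E
python3 - <<'E'
from h import *
d={}
for n in("top","side"):
    d[n]=get_image(n); cv2.imwrite(f"pics/{n}0.png",cv2.resize(d[n]["image"][:,:,::-1],(800,600),interpolation=cv2.INTER_CUBIC))
    R=cv2.Rodrigues(np.array(d[n]["rvec"]))[0]; print(n,(-R.T@np.array(d[n]["tvec"]).ravel()).round(3),R[2].round(2),np.array(d[n]["distortion"]).round(3), d[n]["mtx"][0][0])
pickle.dump(d,open("d0.pkl","wb"))
o=get_obs();print(o["time_s"],o["eef_pos"],o["eef_rot"],o["finger_gap"])
E
```

```text
top [0.499 0.028 1.112] [ 0.08 -0.01 -1.  ] [-0.025  0.     0.     0.     0.   ] 370.41006400656414
side [0.118 0.732 0.721] [ 0.42 -0.67 -0.62] [-0.115  0.     0.     0.     0.   ] 397.004811706266
0.1 [ 0.20822525 -0.64171116  0.22984743] [-3.10192594e+00 -4.90634919e-01  3.61163410e-04] 1.002617672904386
```

View pics/top0.png

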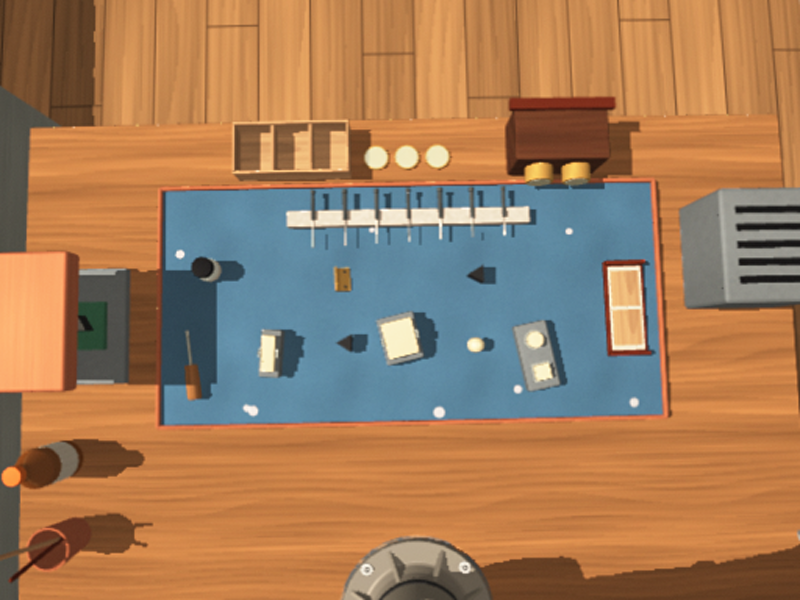

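View pics/side0.png

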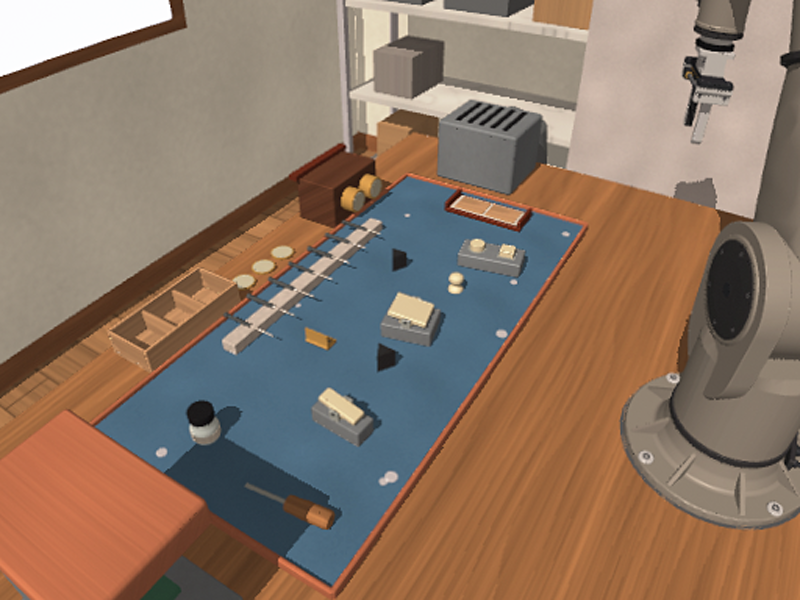

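The top view (800×600) shows the narrow switch at (270,353), the wide one at (402,338), and the button box at (538,355) with the round button at (535,339) and the square one at (543,371). The side view agrees. A knob stands at (476,344) and prisms at (346,343) and (477,274). Next I measure from both views.

```bash
cat >> h.py <<'E'
def cloud(d):
    D=d["depth"]; v,u=np.mgrid[:D.shape[0],:D.shape[1]]
    n=cv2.undistortPoints(np.stack([u,v],-1).reshape(-1,1,2).astype(np.float64),np.array(d["mtx"]),np.array(d["distortion"])).reshape(*D.shape,2)
    P=np.dstack([n*D[...,None],D]); R=cv2.Rodrigues(np.array(d["rvec"]))[0]
    return (P-np.array(d["tvec"]).ravel())@R
def pix(d,p): return cv2.projectPoints(np.array(p,float).reshape(-1,3),np.array(d["rvec"]),np.array(d["tvec"]),np.array(d["mtx"]),np.array(d["distortion"]))[0].reshape(-1,2)
E
python3 - <<'E'
from h import *
d=pickle.load(open("d0.pkl","rb"))
for n in d:
    W=cloud(d[n]); im=d[n]["image"]; hsv=cv2.cvtColor(im,cv2.COLOR_RGB2HSV)
    ok=(d[n]["depth"]>0)&(W[...,0]>.38)&(W[...,0]<.72)&(abs(W[...,1])<.5)
    print(n,"tray z",np.median(W[ok][:,2]))
    for nm,m in(("ivory",(im[...,0]>150)&(hsv[...,1]<120)&(W[...,2]>.035)),("raised",W[...,2]>.03)):
        k,l,s,c=cv2.connectedComponentsWithStats((ok&m).astype(np.uint8))
        for i in range(1,k):
            if s[i,4]<25: continue
            P=W[l==i]; r=cv2.minAreaRect((P[:,:2]*1000).astype(np.float32))
            A=np.c_[P[:,:2]-P[:,:2].mean(0),np.ones(len(P))]; pl=np.linalg.lstsq(A,P[:,2],rcond=None)[0]
            print(nm,s[i,4],"px",c[i].round(0),"mean",P.mean(0).round(4),"z5-95",np.percentile(P[:,2],[5,95]).round(3),"rect",np.round(r[0],1),np.round(r[1],1),round(r[2],1),"slope",pl.round(3))
E
```

```text
top tray z 0.0121299355809773
ivory 608 px [255. 215.] mean [0.5176 0.0232 0.0563] z5-95 [0.04  0.066] rect [516.5  21.7] [82.6 68.3] 12.7 slope [ 0.038 -0.097  0.056]
ivory 742 px [342. 227.] mean [ 0.4793 -0.2266  0.045 ] z5-95 [0.039 0.057] rect [ 478.9 -229.9] [117.8  57.6] 11.3 slope [-0.007 -0.037  0.045]
ivory 285 px [171. 226.] mean [0.4928 0.2623 0.0555] z5-95 [0.04  0.066] rect [493.8 262.1] [35.4 82.3] 85.9 slope [ 0.04  -0.329  0.056]
ivory 68 px [304. 220.] mean [ 0.5007 -0.1178  0.0448] z5-95 [0.039 0.05 ] rect [ 501.5 -117.8] [23.6 23.1] 88.6 slope [-0.01  -0.04   0.045]
raised 208 px [131. 172.] mean [0.6504 0.3761 0.0588] z5-95 [0.034 0.069] rect [651.6 378.7] [37.4 40.1] 20.5 slope [0.246 0.572 0.059]
raised 73 px [400. 167.] mean [ 0.6499 -0.4069  0.0351] z5-95 [0.032 0.039] rect [ 650.1 -406. ] [ 8.5 74.7] 1.8 slope [-0.071 -0.016  0.035]
raised 63 px [305. 175.] mean [ 0.6315 -0.1244  0.0443] z5-95 [0.039 0.047] rect [ 635. -127.] [32.6 25.2] 61.7 slope [ 0.112 -0.135  0.044]
raised 728 px [256. 216.] mean [0.5156 0.0204 0.054 ] z5-95 [0.039 0.066] rect [515.8  2
[... 2600 characters left out ...]
  0.051]
raised 52 px [202. 214.] mean [0.6264 0.1404 0.0371] z5-95 [0.031 0.043] rect [626.9 139.8] [39.9  5.1] 2.0 slope [ 0.01  -0.244  0.037]
raised 107 px [246. 226.] mean [0.503  0.124  0.0418] z5-95 [0.031 0.048] rect [506.8 125.1] [28.3 30.6] 82.6 slope [ 0.293 -0.193  0.042]
raised 668 px [218. 265.] mean [0.4849 0.2677 0.0493] z5-95 [0.033 0.065] rect [490.4 261.5] [38.2 88.1] 86.1 slope [ 0.108 -0.515  0.049]
raised 376 px [129. 268.] mean [0.643  0.3843 0.0553] z5-95 [0.033 0.068] rect [647.4 380.4] [39.  39.8] 39.2 slope [ 0.545 -0.377  0.055]
raised 327 px [197. 326.] mean [0.4373 0.4115 0.0352] z5-95 [0.031 0.038] rect [439.3 410. ] [65.7 23.9] 5.9 slope [ 0.02  -0.12   0.035]
```

Request:
move_arm --pt "4 8 0 0 0 0" --pt "8 16 0 0 0 0" --pt "12 24 0 0 0 -1" --pt "16 32 0 0 0 -2" --pt "20 40 0 0 0 -3" --pt "24 48 0 0 0 -4" --pt "28 56 0 0 0 -5" --pt "32.8 66.9 0 0 0 -5" --pt "32.8 66.9 0 0 0 -5" --pt "32.8 66.9 0 0 0 -5" --pt "32.8 66.9 0 0 0 -5" --pt "32.8 66.9 0 0 0 -5" --hand 0 --squeeze 5

```text
time_s: 1.3
eef_pos: [0.4737, -0.1018, 0.2305]
eef_rot: [3.121, 0.355, 0.0]
ft_force: [1.0, -0.8, 0.5]
finger_gap: 0.018
grip_force: 0.0
```

Request:
move_arm --pt "0 0 0 0 0 0" --pt "0 0 0 0 0 0"

```text
time_s: 1.5
eef_pos: [0.4734, -0.1028, 0.2302]
eef_rot: [-3.121, -0.359, 0.001]
ft_force: [-0.1, -1.1, 0.2]
finger_gap: 0.006
grip_force: 0.0
```

Request:
move_arm --pt "2.1 4.3 0 0 0 0" --pt "4.2 8.6 0 0 0 0" --pt "6.3 13 0 0 0 0" --pt "6.3 13 -4 0 0 0" --pt "6.3 13 -8 0 0 0" --pt "6.3 13 -11 0 0 0" --pt "6.3 13 -11 0 0 0" --pt "6.3 13 -11 0 0 0" --pt "6.3 13 -11 0 0 0"

```text
time_s: 2.4
eef_pos: [0.5373, 0.0257, 0.1222]
eef_rot: [3.121, 0.353, 0.003]
ft_force: [0.2, -0.6, -0.5]
finger_gap: 0.001
grip_force: 0.0
```

Run:
```python
from h import *
d=get_image("side");im=d["image"]
o=get_obs();print(o["time_s"],o["eef_pos"],o["ft_force"],o["finger_gap"])
p=pix(d,[o["eef_pos"]-np.array([0,0,.025]),[.536,.027,.065],[.513,.2595,.065],[.5065,-.2247,.056]]);print(p)
for q in p: cv2.circle(im,tuple(int(x) for x in q.round()),1,(255,0,0),-1)
cv2.imwrite("pics/s1.png",cv2.resize(im[100:300,150:400,::-1],(750,600),interpolation=cv2.INTER_CUBIC))
```

```text
2.45 [0.53737058 0.0258622  0.12228004] [1.12841171 0.21176683 0.15186591] 0.0037846903294920073
[[254.11774592 183.53163691]
 [254.29785482 193.64323867]
 [209.8263041  252.52660274]
 [304.70122446 155.05331387]]
```

View pics/s1.png

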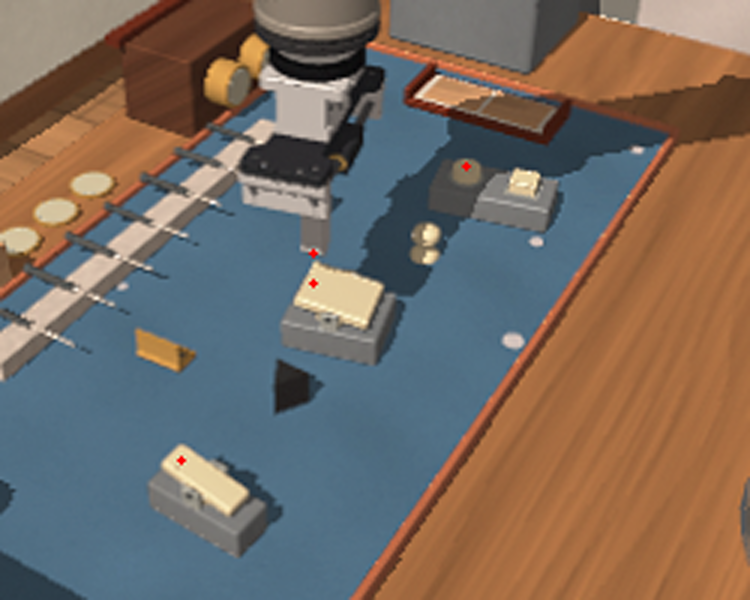

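The crop shows closed fingertips at (313,255), directly over the wide paddle's far end. The projected press points at (313,283), (181,460) and (466,166) lie on their targets. Now I press.

Request:
move_arm --pt "0 0 -1.5 0 0 0" --pt "0 0 -2.6 0 0 0" --pt "0 0 -3 0 0 0" --pt "0 0 -3.3 0 0 0" --pt "0 0 -3.6 0 0 0" --pt "0 0 -3.8 0 0 0" --pt "0 0 -3.8 0 0 0" --pt "0 0 -3.8 0 0 0"

```text
time_s: 3.25
eef_pos: [0.5369, 0.0264, 0.0831]
eef_rot: [3.121, 0.355, 0.002]
ft_force: [0.3, -0.4, 8.2]
finger_gap: 0.003
grip_force: 3.8
```

Request:
move_arm --pt "0 0 -0.1 0 0 0" --pt "0 0 -0.2 0 0 0" --pt "0 0 -0.2 0 0 0" --pt "0 0 -0.2 0 0 0"

```text
time_s: 3.65
eef_pos: [0.5371, 0.0265, 0.0822]
eef_rot: [3.121, 0.355, 0.003]
ft_force: [-6.5, -0.0, 30.4]
finger_gap: 0.006
grip_force: 14.5
```

Hard stop reached. Now to the narrow paddle.

Request:
move_arm --pt "0 0 3 0 0 0" --pt "0 0 6 0 0 0" --pt "-0.4 4 6 0 0 -3" --pt "-0.8 8 6 0 0 -6" --pt "-1.2 12 6 0 0 -9" --pt "-1.6 16 6 0 0 -12" --pt "-2 20 6 0 0 -15" --pt "-2.4 23.3 6 0 0 -17" --pt "-2.4 23.3 5 0 0 -17" --pt "-2.4 23.3 4 0 0 -17" --pt "-2.4 23.3 4 0 0 -17" --pt "-2.4 23.3 4 0 0 -17"

```text
time_s: 4.85
eef_pos: [0.5125, 0.2579, 0.1201]
eef_rot: [3.139, -0.112, -0.001]
ft_force: [0.3, 0.3, -0.0]
finger_gap: 0.003
grip_force: 0.0
```

Run:
```python
from h import *
d=get_image("side");im=d["image"];W=cloud(d)
o=get_obs();print(o["time_s"],o["eef_pos"],o["eef_rot"],o["ft_force"])
y=np.radians(13.1);c=np.array([.5145,.022]);L=(W[...,:2]-c)@np.array([[np.cos(y),-np.sin(y)],[np.sin(y),np.cos(y)]])
m=(abs(L[...,0])<.03)&(abs(L[...,1])<.024)&(W[...,2]>.045)
print("wide tilt",m.sum(),np.arctan(-np.polyfit(L[m][:,0],W[m][:,2],1)[0]))
cv2.imwrite("pics/s2.png",cv2.resize(im[100:300,150:400,::-1],(750,600),interpolation=cv2.INTER_CUBIC))
```

```text
4.9 [0.5126812  0.25814293 0.12051938] [ 3.13924624e+00 -1.12563285e-01 -1.72709407e-04] [-0.77269507  0.37778498  0.1447496 ]
wide tilt 247 0.19231427207402538
```

View pics/s2.png

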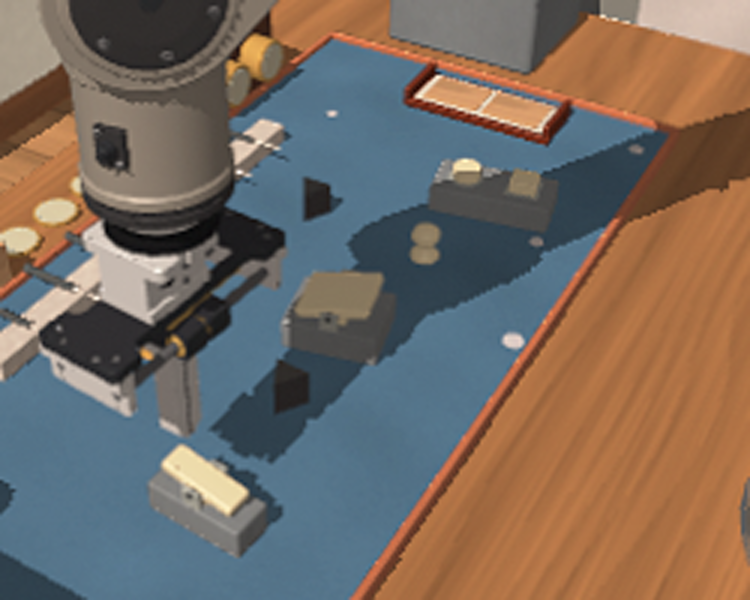

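The wide paddle at (340,297) is tilted over (0.19 rad). The fingertips at (178,430) hang above the narrow paddle's far end at (180,460). The tip is at z 0.0955, so I press to about 0.057.

Request:
move_arm --pt "0 0.1 -1.5 0 0 0" --pt "0 0.1 -2.5 0 0 0" --pt "0 0.1 -2.9 0 0 0" --pt "0 0.1 -3.2 0 0 0" --pt "0 0.1 -3.5 0 0 0" --pt "0 0.1 -3.7 0 0 0" --pt "0 0.1 -3.8 0 0 0" --pt "0 0.1 -3.8 0 0 0" --pt "0 0.1 -3.8 0 0 0"

```text
time_s: 5.8
eef_pos: [0.5129, 0.2603, 0.0833]
eef_rot: [-3.139, 0.111, -0.002]
ft_force: [0.1, -3.2, 10.3]
finger_gap: 0.003
grip_force: 5.1
```

Request:
move_arm --pt "0 0 -0.1 0 0 0" --pt "0 0 -0.2 0 0 0" --pt "0 0 -0.2 0 0 0" --pt "0 0 -0.2 0 0 0"

```text
time_s: 6.2
eef_pos: [0.5132, 0.2604, 0.0826]
eef_rot: [-3.139, 0.111, -0.003]
ft_force: [-7.0, -6.9, 33.7]
finger_gap: 0.009
grip_force: 15.6
```

Request:
move_arm --pt "0 0 3 0 0 0" --pt "0 0 7 0 0 0" --pt "0 -4 7 0 0 2" --pt "0 -8 7 0 0 4" --pt "0 -12 7 0 0 6" --pt "0 -17 7 0 0 8" --pt "0 -22 7 0 0 10" --pt "0 -27 7 0 0 12" --pt "0 -32 7 0 0 15" --pt "0 -37 7 0 0 15" --pt "-0.3 -42 7 0 0 15" --pt "-0.6 -46 7 0 0 15"

```text
time_s: 7.4
eef_pos: [0.5057, -0.2026, 0.1506]
eef_rot: [3.127, 0.298, 0.0]
ft_force: [-0.5, 0.3, -0.1]
finger_gap: 0.003
grip_force: 0.0
```

Request:
move_arm --pt "0 0 0 0 0 0" --pt "0 0 0 0 0 0" --pt "0 0 0 0 0 0"

```text
time_s: 7.7
eef_pos: [0.5066, -0.1984, 0.1505]
eef_rot: [-3.126, -0.303, -0.0]
ft_force: [0.6, -0.7, -0.5]
finger_gap: 0.005
grip_force: 0.0
```

Run:
```python
from h import *
d=get_image("side");im=d["image"];W=cloud(d)
o=get_obs();print(o["time_s"],o["eef_pos"],o["eef_rot"],o["ft_force"])
for c,a,w in(((.5145,.022),13.1,.024),((.4915,.261),-3.9,.009)):
    y=np.radians(a);L=(W[...,:2]-c)@np.array([[np.cos(y),-np.sin(y)],[np.sin(y),np.cos(y)]])
    m=(abs(L[...,0])<.03)&(abs(L[...,1])<w)&(W[...,2]>.045)
    print("tilt",m.sum(),np.arctan(-np.polyfit(L[m][:,0],W[m][:,2],1)[0]))
```

```text
7.75 [ 0.50663654 -0.19814712  0.15051209] [-3.12639446e+00 -3.03686822e-01 -1.99661965e-04] [ 0.12176218 -0.64043857 -1.37592084]
tilt 243 0.18832806505192687
tilt 136 0.1810956394851618
```

Both paddles are over. Now the round button: the tip is at z 0.1255, and fully in is about 0.049.

Request:
move_arm --pt "0 -2.6 0 0 0 0" --pt "0 -2.6 -3 0 0 0" --pt "0 -2.6 -5.5 0 0 0" --pt "0 -2.6 -6.6 0 0 0" --pt "0 -2.6 -7 0 0 0" --pt "0 -2.6 -7.3 0 0 0" --pt "0 -2.6 -7.6 0 0 0" --pt "0 -2.6 -7.7 0 0 0" --pt "0 -2.6 -7.7 0 0 0" --pt "0 -2.6 -7.7 0 0 0"

```text
time_s: 8.75
eef_pos: [0.507, -0.2254, 0.0743]
eef_rot: [3.127, 0.301, 0.002]
ft_force: [-0.6, 4.3, 6.4]
finger_gap: 0.004
grip_force: 2.9
```

Request:
move_arm --pt "0 0 -0.1 0 0 0" --pt "0 0 -0.2 0 0 0" --pt "0 0 -0.2 0 0 0" --pt "0 0 -0.2 0 0 0" --pt "0 0 -0.2 0 0 0"

```text
time_s: 9.25
eef_pos: [0.5072, -0.2254, 0.0737]
eef_rot: [3.126, 0.301, 0.003]
ft_force: [-10.4, 7.2, 33.0]
finger_gap: 0.009
grip_force: 17.0
```

The button is against its stop. Release and check.

Request:
move_arm --pt "0 0 2 0 0 0" --pt "0 0 5 0 0 0" --pt "0 0 10 0 0 0" --pt "0 0 12 0 0 0" --pt "0 0 12 0 0 0" --pt "0 0 12 0 0 0" --pt "0 0 12 0 0 0"

```text
time_s: 9.95
eef_pos: [0.5058, -0.2257, 0.1906]
eef_rot: [-3.127, -0.3, 0.002]
ft_force: [0.4, 0.2, -0.3]
finger_gap: 0.003
grip_force: 0.0
```

Run:
```python
from h import *
d=get_image("side");im=d["image"];W=cloud(d)
o=get_obs();print(o["time_s"],o["eef_pos"],o["ft_force"])
for c,a,w in(((.5145,.022),13.1,.024),((.4915,.261),-3.9,.009)):
    y=np.radians(a);L=(W[...,:2]-c)@np.array([[np.cos(y),-np.sin(y)],[np.sin(y),np.cos(y)]])
    m=(abs(L[...,0])<.03)&(abs(L[...,1])<w)&(W[...,2]>.045)
    print("tilt",m.sum(),np.arctan(-np.polyfit(L[m][:,0],W[m][:,2],1)[0]))
for c in((.5065,-.2247),(.4475,-.236)):
    m=np.hypot(*(W[...,:2]-c).transpose(2,0,1))<.009; m&=W[...,2]<.1;print("button z",np.median(W[m][:,2]))
cv2.imwrite("pics/s3.png",cv2.resize(im[:,:,::-1],(800,600)))
```

```text
10.0 [ 0.50579807 -0.22563094  0.19042242] [-0.05930913  0.27297702 -0.2472753 ]
tilt 243 0.19836706430954756
tilt 137 0.20942969604607506
button z 0.0561781648320554
button z 0.055990252141656094
```

View pics/s3.png

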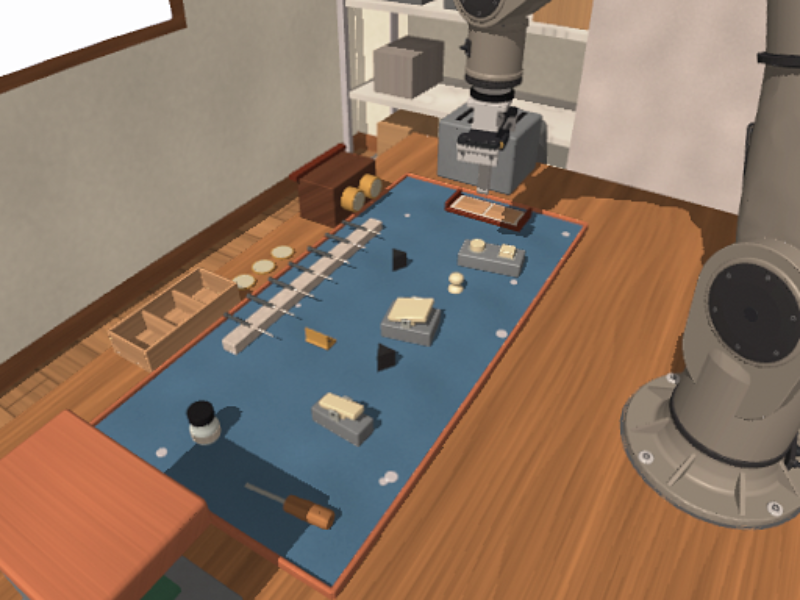

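Both paddles, at (411,311) and (341,407), are over. The buttons at (477,245) and (508,251) are out, every loose thing is unmoved, and the arm is clear.

```bash
python3 -c "
from plant import *
print(job_done())"
```

```text
the job is handed in; nothing more can be done
None
```

The job is handed in, though no verdict came back: I pressed the wide paddle over, then the narrow one, then pushed the round button to its stop and let it spring back; the last camera check showed both paddles over, both buttons out and nothing loose moved.

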